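# Fit the loaf stop on the slicing stand

## Task

Fit the blue loaf stop on the sloping slicing stand: pass its keyhole over the brass headed stud so that it lies flat on the slope, then slide it down under the stud's head until its lower edge rests against the red ledge, square to it, and let go. Use a light touch: never push on the stud or the ledge with more than about 4 kg, and do not slam the stop down. Leave the fish cakes and the bottle where they are.

Things in the scene. Friction and masses are not known exactly. Their poses are not given: they have to be found in the camera images.
- plate_grip (a point): Mid-height centre of the fin of the blue loaf stop (0.15-0.3 kg), a plate 160 (x) x 100 (y) x 5 mm with an upright fin 12 (x) x 60 (y) x 50 mm high. 30 mm above the underside, 38 mm from the lower (-x) and 122 mm from the upper edge. z out of the plate's top, x from fin to keyhole. Starts fin up on a fixed 14 mm board, x roughly away from the robot. Grip the fin from above across its 12 mm.
- plate_hole (a point): Centre of the keyhole's round entry hole, at the underside of the loaf stop: 44 mm from the fin's centre along x, on the centre line. Hole 20.5 mm across, through the plate. From it a slot 11 mm wide runs towards +x, ending 65 mm from this point.
- deck: Steel deck of the fixed slicing stand, 170 mm wide, tilted 20 degrees, low side to the robot. Origin: on its surface at the middle of the red ledge's upper face, 30 mm above the table. x up the slope (deck reaches x = 224 mm), y along the ledge (130 mm long, 10 mm high, at x < 0), z out of the deck. Fully home, the plate is flat with plate_grip at x 38, y 0, z 30 mm in this frame.
- stripe_mid (a point): Middle of the black stripe on the deck's centre line (deck frame x = 119, y = 0, z = 0 mm; same axes). The brass stud is clamped on this line, its axis up to 20 mm up or down the slope from here: that place is not measured, look or feel for it. It stays put in use. Stem 8 mm thick; round chamfered head 16 mm across, underside 8 mm and top 13.5 mm above the deck.
- loaf0_mid (a point): Bystander: a white fish cake on a small wooden board, 155 x 66 x 50 mm, left of the work. The point is its centre.
- loaf1_mid (a point): Bystander: a second such fish cake on its board, right of the work. The point is its centre.
- bottle_mid (a point): Bystander: green squeeze bottle with a blue nozzle, 60 mm across, 180 mm tall, beyond the work. The point is on its axis, 60 mm up.
Mind the look-alikes: they are no part of the job. What is meant by the part that bears plate_grip is not orange, and is the larger of those in its own colour.

How it is judged:
By the outcome, as a careful person would: the job done as asked, in the order asked, and still so for the second after the job is handed in, with the robot touching nothing.
It also fails if it takes over 72 s, if anything falls off the work surface, if the arm or the gripper's body presses on something with over 40 N, if the wrist force passes 120 N, or if a joint passes its speed limit or range.

## Robot

A 7-joint arm with a two-finger parallel gripper is mounted at the origin on the work surface. World frame = base frame: x ahead of the robot, y to its left, z up, the work surface at z = 0. Lengths are in m, angles in rad, forces in N, time in s.
With the tool pointing down it reaches from about 0.4 to 0.85 m from the base axis. Payload 4.5 kg.
Tool frame: the origin (TCP) lies between the finger pads; the fingertips stand 19 mm ahead of it and the grasp point (between the pads) is the TCP (r.tips_ahead is the distance from the TCP to the fingertips, in m); z points along the fingers, y is the line along which they close (so a half turn about z gives the same grasp; the last joint's range is limited). The gripper opens to 88 mm and grips with 3 to 60 N. Pads are 18 mm wide; open, the fingers measure 123 mm over their backs; the gripper's body (75 mm by 187 mm) begins 45 mm behind the grasp point.
Start: joints at [-1.299, 0.689, -0.195, 1.565, 0.157, 0.902, -0.215], TCP at [0.147, 0.607, 0.258] pointing down, gripper open.
Joint ranges: [-3.01, 3.01], [-0.46, 2.08], [-1.47, 1.51], [0.13, 2.56], [-1, 4.14], [0.04, 2.09], [-2.66, 2.66]. Speed limits (rad/s): [2.57, 2.57, 3.14, 3.14, 3.14, 3.14, 3.14].

## Interface

Orientations are given as a unit quaternion [x, y, z, w].
In Python, from plant import r, cams, models gives the robot as it stands. The module is installed in compiled form; this text tells all that it offers.
- The arm moves only by the tool jog_arm, never from a script. Its arguments are lists of equal length, an entry for each row: "turn": the turn, a rotation vector about the tool's x, y, z in rad, a list of three; "translation": the shift along the tool's x, y, z in m, a list of three; "grip": the closure, from 0 (fully open) to 1 (shut). In form: {"turn": [[ax, ay, az], ...], "translation": [[tx, ty, tz], ...], "grip": [grip, ...]}. A call has 1 to 20 rows; each row is the pose to reach, as a shift and turn from the pose commanded when the call began, along the tool's axes at that moment; what a row does not reach only later rows make up. A row lasts 1/8 s, in which the tool goes at most 62.5 mm and 10.7 degrees, less where a joint would pass 70% of its speed; a pose out of reach is approached as far as the arm can. A call with a gripper value outside its range is refused whole. The fingers move at their own pace and stop on an object; "force" is the grip in N (left out, the last holds). Time passes only in rows, so rows that repeat a pose let the fingers close. It gives the time, the measured TCP pose, the force, the opening and the grip force at its end, in the units of the state.
- r.get_state(): the state, without advancing time (a new reading comes with each control period).
- cams.snapshot(name): name is "scene" or "top" or "wrist"; returns the picture (384x512x3 uint8, red, green, blue); there is no depth.
- cams.camera_params(name): a dict with "fx", "fy", "cx", "cy" (pixels), "eye" and "orientation" of the camera in the world. Camera axes: x right, y up, looking along -z (the intrinsics and any distortion apply to the point x, -y, -z); pixel columns grow to the right and rows downward; lengths in m; the calibration is good to about 2 mm. A picture is of the moment at which its call begins: read the wrist's pose just before it. camera_params takes no time and is no camera call; for the wrist camera it gives the pose at the moment of the call.
- r.finish_job(): hands the job in; it is judged then, once.
Trained networks look in the newest picture that a camera, given by its name, has taken for a name from the list of things; names that differ only in an ending like _2 or _b are one class to them, and where a whole thing is asked for, a point or a joint stands for the part that bears it (a point fixed in the world has none). Each returns a list of dicts, best first, with "p" (0 to 1); they miss things now and then, are a little off and sometimes report something else, mostly with a low value. They report only what shows in the picture. A call takes as long as a camera call. They do not tell look-alikes from the thing itself.
- models.find_in(camera, name): "position" ([x, y, z] in m, in world coordinates, good to about 4 mm: the middle of the surface that is visible of it).
- models.masks_of(camera, name): "pixels" (384x512 bool, what is visible of it).
- models.place_of(camera, name): "position" ([x, y, z] in m, in world coordinates, good to about 4 mm: a listed point, or the origin of a listed thing).
The state is a dict: "clock": time; "q": joint angles; "qd": joint speeds; "joint_torque": joint torques, N m; "tool_pos": TCP position; "eef_rot": TCP orientation; "contact_force": force on the tool from outside, world axes, zero at the start; "moment": the same for the moment, N m; "opening": opening from 0.0 (shut) to 1.0 (fully open); "finger_force": force on a finger pad.
Only numpy, scipy, OpenCV 4.12 (cv2) and the standard library are available. Lean on these libraries where they do the work, as an engineer would, in place of code of your own. Each camera call takes 0.05 s, during which the arm holds its last target. There are 200 camera calls.

## Working session

There is one attempt and no reset: what is moved stays moved. The work goes in short steps, Python scripts to look and compute and a tool call to move; the robot and the scene stay as the last step left them, time stands still between calls to the robot, and variables do not carry over. Pictures are saved under pics/ and viewed, at most 11 in all, crops included, and the job is handed in when it is done.

Besides the shell and the picture viewer there is one more tool, called after ">>>" as name(argument=value, ...) on one line, values as JSON. jog_arm: Moves the arm, as the interface text tells. Its arguments: {"type":"object","properties":{"turn":{"type":"array"},"translation":{"type":"array"},"grip":{"type":"array"},"force":{"type":"number"}},"required":["turn","translation","grip"]}

```bash
mkdir -p pics; cat > h.py <<'E'
import numpy as np, cv2
from scipy.spatial.transform import Rotation as R
from plant import r, cams, models
def save(n,f):
    im=cams.snapshot(n); cv2.imwrite('pics/'+f,im[:,:,::-1]); return im
def proj(n,P,c=None):
    c=c or cams.camera_params(n); p=R.from_quat(c['orientation']).inv().apply(np.atleast_2d(P)-c['eye'])
    return np.c_[c['cx']+c['fx']*p[:,0]/-p[:,2], c['cy']+c['fy']*-p[:,1]/-p[:,2]]
def ray(n,u,v,c=None):
    c=c or cams.camera_params(n)
    d=R.from_quat(c['orientation']).apply([(u-c['cx'])/c['fx'],-(v-c['cy'])/c['fy'],-1]); return np.array(c['eye']),d
def onz(n,u,v,z,c=None):
    e,d=ray(n,u,v,c); return e+d*(z-e[2])/d[2]
E
python3 - <<'E'
from h import *
np.set_printoptions(precision=4,suppress=True)
print(r.get_state(), r.tips_ahead)
a=save('scene','s0.png'); b=save('top','t0.png')
cv2.imwrite('pics/both.png',cv2.resize(np.vstack([a,b])[:,:,::-1],(450*512//384//1,600*1)) if 0 else np.hstack([cv2.resize(a,(400,300)),cv2.resize(b,(400,300))])[:,:,::-1])
for c in('scene','top'):
    print(c,cams.camera_params(c))
    for n in ('plate_grip','plate_hole','deck','stripe_mid','loaf0_mid','loaf1_mid','bottle_mid'):
        print(n,[(np.round(d['position'],4),round(d['p'],2)) for d in models.place_of(c,n)])
E
```

```text
{'clock': 0.0, 'q': array([-1.2992,  0.69  , -0.1945,  1.5663,  0.1573,  0.9025, -0.2151]), 'qd': array([-0.0011, -0.0006, -0.0015, -0.0007, -0.0004, -0.0011, -0.0026]), 'joint_torque': array([ -0.0002, -52.7559,  -1.2671, -15.3428,  -0.0527,   0.0064,
         0.0002]), 'tool_pos': array([0.1471, 0.6068, 0.2569]), 'eef_rot': array([ 0.1186,  0.9929, -0.0009, -0.    ]), 'contact_force': array([-0.0526,  0.4979, -0.1841]), 'moment': array([ 0.0061,  0.0271, -0.0061]), 'finger_force': 0.0, 'opening': 0.9988120382201173} 0.019
scene {'fx': 356.07165966120624, 'fy': 356.07165966120624, 'cx': 250.2079667485579, 'cy': 199.66681406113958, 'eye': array([ 1.1596, -0.0434,  1.0036]), 'orientation': array([0.2056, 0.1878, 0.6415, 0.7148])}
plate_grip [(array([0.8549, 0.1788, 0.0314]), 0.8), (array([0.5502, 0.1452, 0.0482]), 0.7), (array([0.362 , 0.2134, 0.0266]), 0.6)]
plate_hole [(array([0.5916, 0.1534, 0.015 ]), 0.94), (array([ 0.82  ,  0.1976, -0.0013]), 0.93)]
deck [(array([ 0.4074, -0.2324,  0.0323]), 0.7)]
stripe_mid [(array([ 0.5204, -0.2111,  0.0715]), 0.79), (array([ 0.4059, -0.2336,  
[... 268 characters left out ...]
4511075668912, 'eye': array([ 0.5285, -0.0058,  1.3098]), 'orientation': array([ 0.016 , -0.0103, -0.7061,  0.7078])}
plate_grip [(array([0.3611, 0.2153, 0.0182]), 0.98), (array([0.5453, 0.1438, 0.0429]), 0.72), (array([0.8552, 0.1727, 0.0284]), 0.56), (array([ 0.5593, -0.4496,  0.023 ]), 0.19)]
plate_hole [(array([ 0.8216,  0.1959, -0.0027]), 0.81), (array([0.348 , 0.2378, 0.0008]), 0.65), (array([0.5946, 0.1557, 0.0141]), 0.57)]
deck [(array([ 0.4053, -0.2293,  0.0283]), 0.76)]
stripe_mid [(array([ 0.5186, -0.207 ,  0.0695]), 0.77)]
loaf0_mid [(array([0.5371, 0.4404, 0.0283]), 0.89)]
loaf1_mid [(array([ 0.556 , -0.4499,  0.0226]), 0.93)]
bottle_mid [(array([0.8049, 0.0113, 0.0588]), 0.81)]
```

View pics/t0.png

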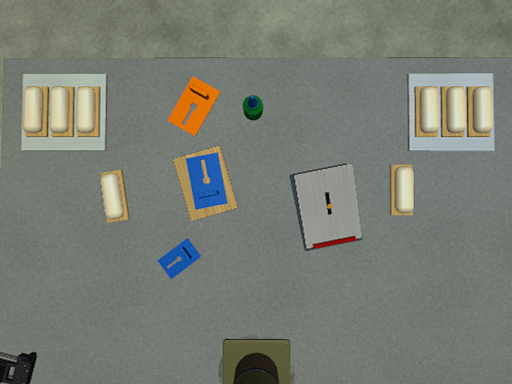

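View pics/s0.png

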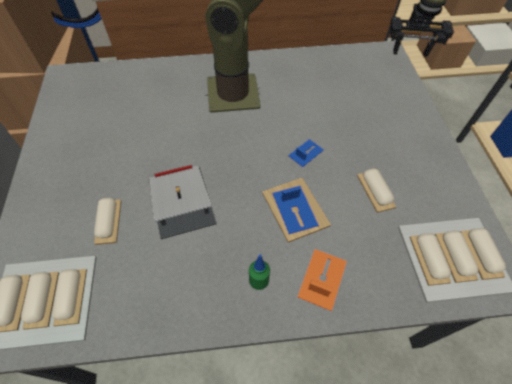

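Look-alikes in the top picture: an orange plate at (195,105), a large blue plate on the wooden board at (207,180), and a small blue plate at (179,258). The large blue one fits, because it is not orange, is the larger blue one, and lies on a board. The stand is at (327,205) with its red ledge at (335,242). I'll confirm with an enlarged crop.

```bash
python3 - <<'E'
from h import *
np.set_printoptions(precision=4,suppress=True)
a=cv2.imread('pics/t0.png')
c1=cv2.resize(a[140:280,150:250],None,fx=4,fy=4,interpolation=cv2.INTER_CUBIC); c2=cv2.resize(a[150:260,280:370],(400,560),interpolation=cv2.INTER_CUBIC)
cv2.imwrite('pics/c0.png',np.hstack([c1,c2]))
hsv=cv2.cvtColor(a,cv2.COLOR_BGR2HSV)
m=cv2.inRange(hsv,(100,120,60),(125,255,255))
n,l,st,ce=cv2.connectedComponentsWithStats(m)
for i in range(1,n):
    if st[i,4]>100:
        pts=np.argwhere(l==i)[:,::-1].astype(np.float32); box=cv2.boxPoints(cv2.minAreaRect(pts))
        W=np.array([onz('top',u,v,0.019) for u,v in box]); print(st[i],W[:,:2], np.linalg.norm(np.diff(W,axis=0),axis=1), np.arctan2(*(W[1]-W[0])[1::-1]),W.mean(0))
s=r.get_state();t=R.from_quat(s['eef_rot']); print(t.as_matrix()); w=cams.camera_params('wrist'); print(w, t.inv().apply(w['eye']-s['tool_pos']), (t.inv()*R.from_quat(w['orientation'])).as_matrix())
E
```

```text
[ 186  153   41   56 1538] [[0.6543 0.2184]
 [0.6729 0.1215]
 [0.5182 0.0912]
 [0.4996 0.1876]] [0.0986 0.1576 0.0982] -1.3802554094984543 [0.5863 0.1547 0.019 ]
[158 238  43  41 813] [[0.3434 0.3028]
 [0.4127 0.2125]
 [0.3567 0.169 ]
 [0.2876 0.2593]] [0.1138 0.0709 0.1136] -0.9170675319032038 [0.3501 0.2359 0.019 ]
[[-0.9719  0.2355  0.    ]
 [ 0.2355  0.9719  0.0001]
 [ 0.      0.0001 -1.    ]]
{'fx': 309.11942866618017, 'fy': 309.11942866618017, 'cx': 252.80078548607375, 'cy': 194.55842531913572, 'eye': array([0.0709, 0.6264, 0.3861]), 'orientation': array([-0.1204, -0.0945,  0.6113,  0.7765])} [ 0.0786  0.0005 -0.1283] [[ 0.0007  0.9532  0.3025]
 [ 1.     -0.0008  0.0003]
 [ 0.0005  0.3025 -0.9532]]
```

View pics/c0.png

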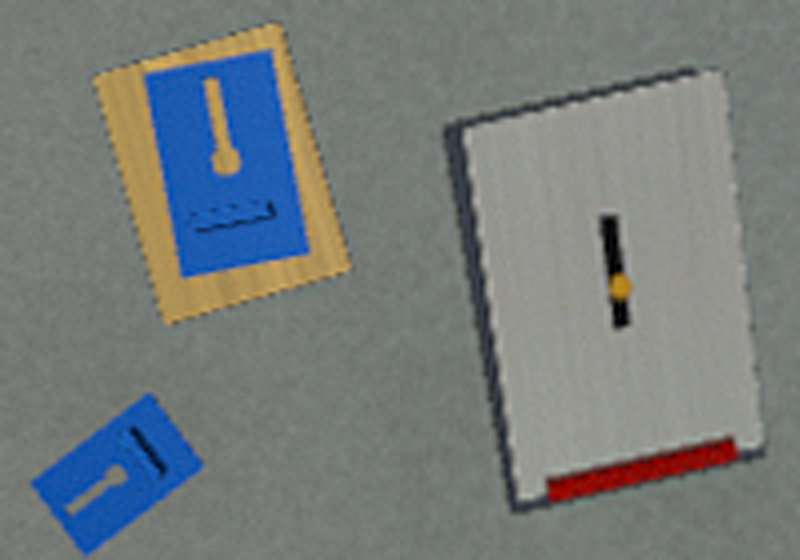

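The crop shows the wanted plate: the large blue one at crop (225,165), on the wooden board, fin towards the robot. On the stand the stripe runs from crop (610,215) to (622,327), and the stud sits low on it at (620,288). Next I bring the wrist camera over the plate.

```bash
cat >> h.py <<'E'
np.set_printoptions(precision=4,suppress=True)
def Rdown(yaw,tilt=0):
    # tool y = deck/plate x (yaw, rising by tilt), tool z = -normal
    Y=np.array([np.cos(yaw)*np.cos(tilt),np.sin(yaw)*np.cos(tilt),np.sin(tilt)])
    Z=-np.array([-np.cos(yaw)*np.sin(tilt),-np.sin(yaw)*np.sin(tilt),np.cos(tilt)])
    return R.from_matrix(np.c_[np.cross(Y,Z),Y,Z])
def go(p,Rt,p0=None,R0=None):
    s=r.get_state(); p0=s['tool_pos'] if p0 is None else p0; R0=R.from_quat(s['eef_rot']) if R0 is None else R0
    print('turn',(R0.inv()*Rt).as_rotvec(),'trans',R0.inv().apply(np.array(p)-p0))
E
python3 - <<'E'
from h import *
go([0.53,0.13,0.23],Rdown(0.19))
E
```

```text
turn [ 0.0001 -0.0001  1.143 ] trans [-0.4845 -0.3738  0.0277]
```

>>> jog_arm(turn=[[0,0,0.05],[0,0,0.15],[0,0,0.3],[0,0,0.45],[0,0,0.6],[0,0,0.75],[0,0,0.9],[0,0,1.0],[0,0,1.08],[0,0,1.12],[0,0,1.143],[0,0,1.143],[0,0,1.143],[0,0,1.143]], translation=[[-0.02,-0.015,0],[-0.06,-0.05,0],[-0.11,-0.085,0],[-0.16,-0.12,0],[-0.21,-0.16,0],[-0.26,-0.2,0.01],[-0.31,-0.24,0.01],[-0.36,-0.28,0.02],[-0.41,-0.316,0.02],[-0.45,-0.347,0.02],[-0.475,-0.366,0.02],[-0.4845,-0.374,0.02],[-0.4845,-0.374,0.02],[-0.4845,-0.374,0.02]], grip=[0,0,0,0,0,0,0,0,0,0,0,0,0,0])

```text
clock: 2.55
tool_pos: [0.5289, 0.1318, 0.2377]
eef_rot: [0.636, 0.772, 0.0, -0.001]
contact_force: [0.2, 0.2, 0.5]
opening: 0.998
finger_force: 0.0
```

```bash
python3 - <<'E'
from h import *
s=r.get_state(); print(s['clock'],s['q'],s['tool_pos'])
w=cams.camera_params('wrist'); a=save('wrist','w0.png')
for n in('plate_grip','plate_hole'): print(n,[(d['position'],d['p']) for d in models.place_of('wrist',n)])
hsv=cv2.cvtColor(a,cv2.COLOR_RGB2HSV); m=cv2.inRange(hsv,(100,120,60),(125,255,255))
n,l,st,ce=cv2.connectedComponentsWithStats(m)
for i in range(1,n):
    if st[i,4]>300:
        pts=np.argwhere(l==i)[:,::-1].astype(np.float32); print(st[i],cv2.boxPoints(cv2.minAreaRect(pts)).tolist())
go([0.50,-0.20,0.25],Rdown(0.19))
E
```

```text
2.55 [-0.3573  0.6096  0.0478  1.8379 -0.045   0.6957 -0.0904] [0.5289 0.1318 0.2377]
plate_grip [([0.3639, 0.2138, 0.0181], 0.81), ([0.5402, 0.1467, 0.0446], 0.62)]
plate_hole [([0.5835, 0.1541, 0.0125], 0.96), ([0.8206, 0.196, 0.0023], 0.8), ([0.3442, 0.2399, -0.0028], 0.69), ([0.5449, 0.1432, 0.0436], 0.37)]
[  44    0  117  103 6281] [[43.401615142822266, 0.3626594543457031], [100.60310363769531, -34.30490493774414], [164.1222381591797, 70.50167846679688], [106.92074584960938, 105.16925048828125]]
[  236   115   147    87 11436] [[236.0, 115.0], [382.0, 115.0], [382.0, 201.0], [236.0, 201.0]]
turn [-0.0003 -0.0008  0.0026] trans [-0.3196 -0.0921 -0.0125]
```

View pics/w0.png

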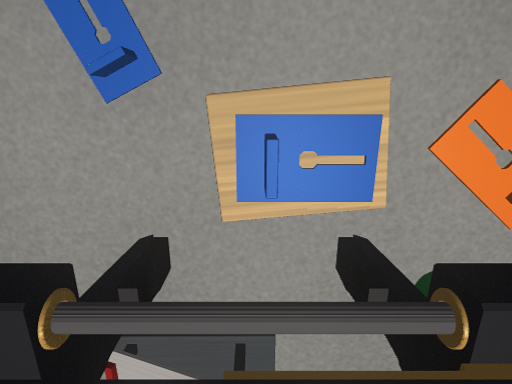

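The wrist picture shows the wanted plate with corners near (236,115), (382,115), (372,202) and (237,202), the fin at (272,166) and the hole at (308,160). The decoys are at the edges. Next the stand.

>>> jog_arm(turn=[[0,0,0],[0,0,0],[0,0,0],[0,0,0],[0,0,0],[0,0,0],[0,0,0],[0,0,0],[0,0,0],[0,0,0],[0,0,0]], translation=[[-0.02,-0.005,0],[-0.06,-0.015,0],[-0.11,-0.03,0],[-0.16,-0.045,0],[-0.21,-0.06,0],[-0.26,-0.075,0],[-0.31,-0.085,0],[-0.34,-0.09,0],[-0.36,-0.092,0],[-0.36,-0.092,0],[-0.36,-0.092,0]], grip=[0,0,0,0,0,0,0,0,0,0,0])

```text
clock: 4.08
tool_pos: [0.508, -0.2389, 0.2376]
eef_rot: [0.636, 0.772, 0.001, -0.001]
contact_force: [0.2, 1.5, -0.5]
opening: 1.001
finger_force: 0.0
```

```bash
python3 - <<'E'
from h import *
s=r.get_state(); print(s['clock'],s['q'],s['tool_pos'])
w=cams.camera_params('wrist'); a=save('wrist','w1.png'); np.save('w1cam.npy',w,allow_pickle=True)
for n in('deck','stripe_mid'): print(n,[(d['position'],d['p']) for d in models.place_of('wrist',n)])
E
```

```text
4.075 [ 0.3689  0.628  -0.0178  1.7879  0.0136  0.7265  0.5371] [ 0.508  -0.2389  0.2376]
deck [([0.4089, -0.2324, 0.0297], 0.85)]
stripe_mid [([0.5192, -0.2077, 0.0712], 0.72)]
```

View pics/w1.png

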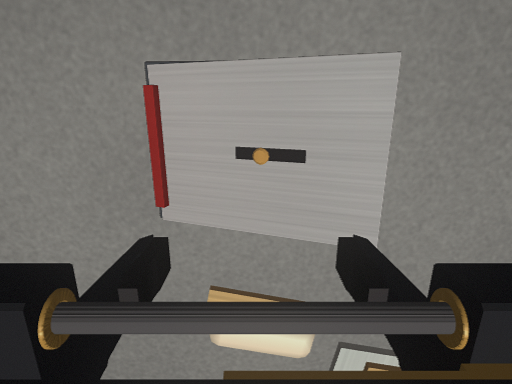

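The wrist picture shows the ledge line from (158,85) to (168,206), the stripe from (236,153) to (306,157), the stud head at (261,156) and the deck's upper corner at (400,53). I'll fit the stand, stud and plate poses together.

```bash
cat > fit.py <<'E'
from h import *
from scipy.optimize import least_squares
w=np.load('w1cam.npy',allow_pickle=True).item()
a=cv2.imread('pics/w1.png'); hsv=cv2.cvtColor(a,cv2.COLOR_BGR2HSV); g=a.max(2)
def comp(m,x0,x1,y0,y1):
    z=np.zeros_like(m); z[y0:y1,x0:x1]=m[y0:y1,x0:x1]; n,l,s,c=cv2.connectedComponentsWithStats(z); i=1+s[1:,4].argmax(); return (l==i),c[i]
red,_=comp(cv2.inRange(hsv,(0,120,60),(8,255,255))|cv2.inRange(hsv,(172,120,60),(180,255,255)),100,220,60,230)
br,bc=comp(cv2.inRange(hsv,(10,100,80),(28,255,255)),220,300,130,180)
st,sc=comp((g<70).astype(np.uint8)*255,225,320,135,175)
print('stud px',bc,br.sum()); box=cv2.boxPoints(cv2.minAreaRect(np.argwhere((st|br))[:,::-1].astype(np.float32))); print('stripe box',box)
ys=range(95,200,5); redge=np.array([[np.where(red[y])[0].max()+.5,y] for y in ys],float)
rr=np.where(red.any(1))[0]; print('red rows',rr.min(),rr.max())
gr=cv2.GaussianBlur(cv2.cvtColor(a,cv2.COLOR_BGR2GRAY),(3,3),0).astype(float)
far=[]  # far edge x=224: strongest drop along row
for y in range(65,225,8):
    d=np.diff(gr[y,370:410]); far.append([370+d.argmin()+.5,y])
far=np.array(far); upp=[];low=[]
for x in range(180,390,10):
    d=np.diff(gr[40:80,x]); upp.append([x,40+d.argmax()+.5])
for x in range(180,330,10):
    d=np.diff(gr[205:250,x]); low.append([x,205+d.argmin()+.5])
upp=np.array(upp);low=np.array(low)
def D(p,P):
    X=np.array([np.cos(p[2])*np.cos(.34907),np.sin(p[2])*np.cos(.34907),np.sin(.34907)]); Y=np.array([-np.sin(p[2]),np.cos(p[2]),0]); Z=np.cross(X,Y)
    return np.array([p[0],p[1],.03])+np.atleast_2d(P)@np.array([X,Y,Z])
def ld(p,A,B,pts):
    q=proj('w',D(p,[A,B]),w); t=q[1]-q[0]; n=np.array([-t[1],t[0]])/np.hypot(*t); return (pts-q[0])@n
def res(p,full=0):
    L=[ld(p,[0,-.065,0],[0,.065,0],redge),ld(p,[.224,-.085,0],[.224,.085,0],far),ld(p,[0,.085,0],[.224,.085,0],upp),ld(p,[0,-.085,0],[.224,-.085,0],low)]
    m=(proj('w',D(p,[.119,0,0]),w)[0]-box.mean(0))
    if full: print('mean res',[round(x.mean(),2) for x in L],[round(np.median(np.abs(x)),2) for x in L],m)
    return np.concatenate(L+[m*3])
f=least_squares(res,[.407,-.231,.19],loss='soft_l1'); res(f.x,1); print('deck',f.x)
p=f.x
def ondeck(px,h):
    e,d=ray('w',*px,w); O=D(p,[0,0,0])[0]; M=D(p,np.eye(3))-O; e=M@(e-O); d=M@d; return e+d*(h-e[2])/d[2]
print('stud deck',ondeck(bc,.0125),'stripe',ondeck(box.mean(0),0),'ends',[ondeck(b,0) for b in box])
np.save('deck.npy',p)
E
python3 fit.py; python3 - <<'E'
from h import *
p=np.load('deck.npy')
# plate from top + w0 (w0 camera: same offset)
T=R.from_quat([0.636,0.772,0,-0.001]); t0=np.array([.5289,.1318,.2377])
s=r.get_state(); W=cams.camera_params('wrist'); Rt=R.from_quat(s['eef_rot'])
off=Rt.inv().apply(W['eye']-s['tool_pos']); Q=(Rt.inv()*R.from_quat(W['orientation']))
w=dict(W); w['eye']=t0+T.apply(off); w['orientation']=(T*Q).as_quat()
a=cv2.imread('pics/w0.png'); hsv=cv2.cvtColor(a,cv2.COLOR_BGR2HSV); m=cv2.inRange(hsv,(100,120,60),(125,255,255)); m[:,:220]=0;m[230:]=0
c=max(cv2.findContours(m,cv2.RETR_EXTERNAL,cv2.CHAIN_APPROX_NONE)[0],key=cv2.contourArea)
k=cv2.approxPolyDP(c,5,True)[:,0]; X=np.array([onz('w',u,v,.019,w) for u,v in k]); print(k.tolist(),X[:,:2])
hole=onz('w',308,160,.019,w); print('hole',hole)
E
```

```text
stud px [260.4045 155.5682] 220
stripe box [[252. 148.]
 [305. 148.]
 [305. 164.]
 [252. 164.]]
red rows 85 207
mean res [np.float64(-1.13), np.float64(0.48), np.float64(0.09), np.float64(-0.48)] [np.float64(1.13), np.float64(0.48), np.float64(0.26), np.float64(0.49)] [-9.6304 -1.5671]
deck [ 0.4087 -0.2324  0.1975]
stud deck [0.1146 0.0008 0.0125] stripe [ 0.1286 -0.001   0.    ] ends [array([0.1017, 0.0053, 0.    ]), array([0.1536, 0.0079, 0.    ]), array([ 0.1543, -0.007 ,  0.    ]), array([ 0.1017, -0.0105,  0.    ])]
[[236, 115], [237, 201], [371, 201], [382, 115]] [[0.4993 0.187 ]
 [0.5179 0.0899]
 [0.6737 0.1205]
 [0.6553 0.2176]]
hole [0.5884 0.1539 0.019 ]
```

```bash
sed -i "s/^print('stud px'.*/xs=np.where(((st|cv2.morphologyEx((g<70).astype(np.uint8),cv2.MORPH_OPEN,np.ones((3,3))).astype(bool))[150:163,225:320]).any(0))[0]+225; box=np.array([[xs.min(),155.3],[xs.max(),155.3]]); print('stud px',bc,'stripe',box.tolist())/; s/m\*3\]/m]/" fit.py; python3 fit.py; python3 - <<'E'
from h import *
go([.5454,.1463,.13],Rdown(.192)); go([.5454,.1463,.044],Rdown(.192))
E
```

```text
stud px [260.4045 155.5682] stripe [[236.0, 155.3], [305.0, 155.3]]
red rows 85 207
mean res [np.float64(-1.04), np.float64(0.59), np.float64(0.17), np.float64(-0.43)] [np.float64(1.03), np.float64(0.59), np.float64(0.24), np.float64(0.45)] [-1.7301 -0.9377]
deck [ 0.4085 -0.2323  0.1969]
stud deck [0.1147 0.0007 0.0125] stripe [ 0.1207 -0.0008  0.    ] ends [array([ 0.0847, -0.0029,  0.    ]), array([0.154 , 0.0011, 0.    ])]
turn [ 0.0001 -0.001   0.0006] trans [0.3712 0.1105 0.108 ]
turn [ 0.0001 -0.001   0.0006] trans [0.3711 0.1105 0.194 ]
```

>>> jog_arm(turn=[[0,0,0],[0,0,0],[0,0,0],[0,0,0],[0,0,0],[0,0,0],[0,0,0],[0,-0.001,0.001],[0,-0.001,0.001],[0,-0.001,0.001],[0,-0.001,0.001],[0,-0.001,0.001],[0,-0.001,0.001]], translation=[[0.02,0.006,0],[0.06,0.018,0],[0.11,0.033,0],[0.16,0.048,0],[0.21,0.063,0],[0.26,0.078,0.01],[0.31,0.093,0.03],[0.35,0.105,0.06],[0.3711,0.1105,0.09],[0.3711,0.1105,0.108],[0.3711,0.1105,0.108],[0.3711,0.1105,0.108],[0.3711,0.1105,0.108]], grip=[0.3,0.5,0.5,0.5,0.5,0.5,0.5,0.5,0.5,0.5,0.5,0.5,0.5])

```text
clock: 5.85
tool_pos: [0.5467, 0.1441, 0.1308]
eef_rot: [0.637, 0.77, 0.0, 0.001]
contact_force: [-1.5, -0.4, 0.8]
opening: 0.495
finger_force: 0.0
```

```bash
python3 - <<'E'
from h import *
s=r.get_state(); print(s['clock'],s['tool_pos'],s['opening'],s['contact_force'])
w=cams.camera_params('wrist'); a=save('wrist','w2.png')
hsv=cv2.cvtColor(a,cv2.COLOR_RGB2HSV); m=cv2.inRange(hsv,(100,120,60),(125,255,255))
for c in cv2.findContours(m,cv2.RETR_EXTERNAL,cv2.CHAIN_APPROX_NONE)[0]:
    if cv2.contourArea(c)<2000: continue
    k=cv2.approxPolyDP(c,5,True)[:,0]; X=np.array([onz('w',u,v,.019,w) for u,v in k]); print(k.tolist(),X[:,:2].tolist())
go([.5454,.1463,.044],Rdown(.192))
E
```

```text
5.85 [0.5467 0.1441 0.1308] 0.4953191622092155 [-1.476  -0.3674  0.7782]
[[409, 133], [202, 133], [211, 250], [242, 250], [244, 258], [257, 258], [260, 250], [295, 250], [296, 237], [311, 234], [331, 250], [392, 249]] [[0.654841924874453, 0.21772091996957027], [0.4989388504586756, 0.18792704360614323], [0.5204376933776717, 0.09050554828214885], [0.5467389238210424, 0.0955040273545234], [0.5498291416717895, 0.08819260386514177], [0.560960756137196, 0.09030722190525464], [0.562017221563867, 0.09840762730941696], [0.5917389467226591, 0.10405616232837603], [0.5897570599537778, 0.11623047408247165], [0.6016392872124972, 0.12133730056491858], [0.6223290649691013, 0.10986973314992075], [0.6738968692150958, 0.12064898582696733]]
[[1, 0], [20, 22], [9, 34], [0, 23], [0, 87], [21, 117], [96, 75], [51, 0]] [[0.3528545579944617, 0.2505528552640498], [0.3649996735286829, 0.2393577524316186], [0.3572043131495942, 0.23026237811689193], [0.3514240412812625, 0.23612531033710968], [0.3491202103829564, 0.193131690954148], [0.363447424957943, 0.1741407853335489], [0.41776212105584964, 0.21463787918374522], [0.386078632587588, 0.2569335416642705]]
turn [ 0.0017  0.0008 -0.0035] trans [ 0.0025 -0.0009  0.0867]
```

View pics/w2.png

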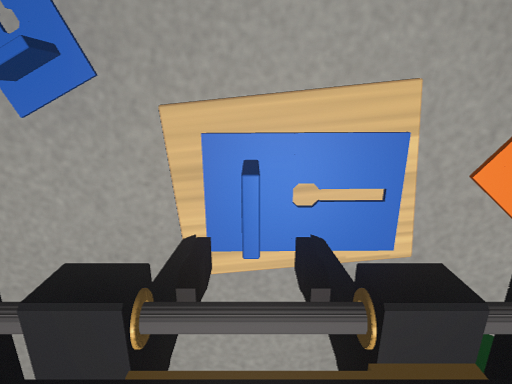

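The wrist picture shows the fin at (251,210) between the open fingers (200,270) and (310,270), and the hole at (305,195). All is in line, so I descend and grasp.

>>> jog_arm(turn=[[0,0,-0.003],[0,0,-0.003],[0,0,-0.003],[0,0,-0.003],[0,0,-0.003],[0,0,-0.003],[0,0,-0.003],[0,0,-0.003],[0,0,-0.003],[0,0,-0.003],[0,0,-0.003],[0,0,-0.003]], translation=[[0.0025,-0.001,0.02],[0.0025,-0.001,0.045],[0.0025,-0.001,0.065],[0.0025,-0.001,0.08],[0.0025,-0.001,0.0865],[0.0025,-0.001,0.0865],[0.0025,-0.001,0.0865],[0.0025,-0.001,0.0865],[0.0025,-0.001,0.0865],[0.0025,-0.001,0.0865],[0.0025,-0.001,0.0865],[0.0025,-0.001,0.0865]], grip=[0.5,0.5,0.5,0.5,0.5,0.5,0.7,0.85,1,1,1,1], force=30)

```text
clock: 7.4
tool_pos: [0.5448, 0.1465, 0.0435]
eef_rot: [0.636, 0.772, -0.0, 0.0]
contact_force: [0.0, -0.3, 3.2]
opening: 0.133
finger_force: 30.0
```

```bash
python3 - <<'E'
from h import *
s=r.get_state(); print(s)
E
```

```text
{'clock': 7.4, 'q': array([-0.3589,  0.9426,  0.024 ,  1.8864, -0.06  ,  0.313 , -0.0957]), 'qd': array([-0.0013,  0.0001,  0.0001, -0.    ,  0.0007,  0.0005, -0.0006]), 'joint_torque': array([  0.0728, -51.4689,   1.854 ,  -5.8961,  -0.028 ,  -0.1124,
        -0.0196]), 'tool_pos': array([0.5448, 0.1465, 0.0435]), 'eef_rot': array([ 0.636 ,  0.7716, -0.0001,  0.0005]), 'contact_force': array([ 0.0106, -0.3218,  3.1603]), 'moment': array([-0.0885,  0.1543,  0.0115]), 'finger_force': 29.999819844961166, 'opening': 0.1331102924513614}
```

>>> jog_arm(turn=[[0,0,0],[0,0,0],[0,0,0],[0,0,0],[0,0,0],[0,0,0],[0,0,0],[0,0,0],[0,0,0]], translation=[[0,0,-0.005],[0,0,-0.02],[0,0,-0.045],[0,0,-0.075],[0,0,-0.105],[0,0,-0.13],[0,0,-0.14],[0,0,-0.14],[0,0,-0.14]], grip=[1,1,1,1,1,1,1,1,1])

```text
clock: 8.52
tool_pos: [0.5439, 0.1464, 0.1823]
eef_rot: [0.636, 0.772, -0.001, -0.0]
contact_force: [-0.5, 0.1, -2.2]
opening: 0.136
finger_force: 30.0
```

```bash
cat > plate.py <<'E'
from h import *
# plate in tool frame from wrist picture: contour corners on plane tool z=0.025 (plate top)
def look(f,show=1):
    s=r.get_state(); w=cams.camera_params('wrist'); a=save('wrist',f)
    Rt=R.from_quat(s['eef_rot']); c=dict(w); c['eye']=Rt.inv().apply(w['eye']-s['tool_pos']); c['orientation']=(Rt.inv()*R.from_quat(w['orientation'])).as_quat()
    hsv=cv2.cvtColor(a,cv2.COLOR_RGB2HSV); m=cv2.inRange(hsv,(100,120,60),(125,255,255)); m[:,:130]=0
    k=max(cv2.findContours(m,cv2.RETR_EXTERNAL,cv2.CHAIN_APPROX_NONE)[0],key=cv2.contourArea)
    k=cv2.approxPolyDP(k,5,True)[:,0]; X=np.array([onz('w',u,v,.025,c) for u,v in k])
    print(s['clock'],s['tool_pos'],s['contact_force'],s['moment'],s['opening']); 
    if show: print(np.c_[k,X*1000])
    return a,c,s
E
python3 - <<'E'
from plate import *
look('w3.png')
p=np.load('deck.npy'); s=r.get_state()
X=np.array([np.cos(p[2])*.9397,np.sin(p[2])*.9397,.342]);Y=np.array([-np.sin(p[2]),np.cos(p[2]),0]);Z=np.cross(X,Y)
P=np.array([p[0],p[1],.03])+.069*X+.085*Z
print(P); go(P,Rdown(p[2],.34907)); go(P+[0,0,.08],Rdown(p[2]))
E
```

```text
8.525 [0.5439 0.1464 0.1823] [-0.477   0.0603 -2.1601] [-0.1086  0.0683  0.0442] 0.13577229428212184
[[498.     159.      48.9181 123.0982  25.    ]
 [178.     158.      49.3384 -37.5227  25.    ]
 [184.     262.      -9.4299 -38.4323  25.    ]
 [202.     263.     -10.0574 -28.4056  25.    ]
 [216.     238.       5.3045 -20.031   25.    ]
 [236.     237.       5.9058  -9.133   25.    ]
 [238.     301.     -35.0937  -8.6119  25.    ]
 [267.     301.     -35.0901   8.3248  25.    ]
 [268.     238.       5.315    8.2812  25.    ]
 [280.     234.       7.699   14.7508  25.    ]
 [292.     240.       4.1214  21.3973  25.    ]
 [303.     263.     -10.0398  28.1059  25.    ]
 [384.     263.     -10.0258  73.4453  25.    ]
 [414.     301.     -35.072   94.2114  25.    ]
 [463.     301.     -35.0659 122.8532  25.    ]]
[ 0.4436 -0.2253  0.1335]
turn [-0.3513  0.002  -0.0046] trans [-0.3456 -0.1692  0.0495]
turn [-0.0022  0.0012 -0.0049] trans [-0.3457 -0.1694 -0.0305]
```

View pics/w3.png

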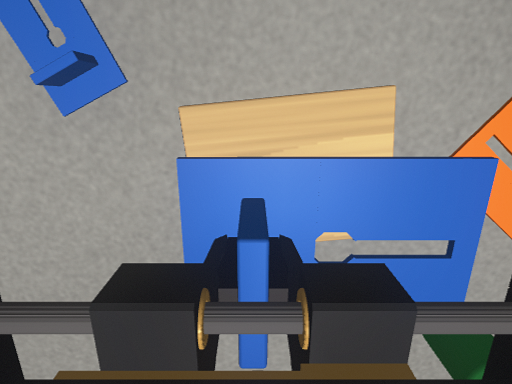

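The plate is held square: edges at tool y −38 and +123 mm, tool x +49 mm, and the hole is visible at (334,247). I'll carry it above the stud and tilt it to the deck slope.

>>> jog_arm(turn=[[0,0,0],[0,0,0],[0,0,0],[-0.03,0,0],[-0.08,0,0],[-0.13,0,0],[-0.18,0,0],[-0.23,0,0],[-0.28,0,-0.002],[-0.32,0.001,-0.003],[-0.34,0.002,-0.004],[-0.351,0.002,-0.005],[-0.351,0.002,-0.005],[-0.351,0.002,-0.005],[-0.351,0.002,-0.005],[-0.351,0.002,-0.005],[-0.351,0.002,-0.005],[-0.351,0.002,-0.005]], translation=[[-0.01,-0.005,-0.01],[-0.03,-0.015,-0.02],[-0.06,-0.03,-0.03],[-0.1,-0.05,-0.03],[-0.14,-0.07,-0.03],[-0.18,-0.09,-0.03],[-0.22,-0.11,-0.03],[-0.26,-0.13,-0.03],[-0.3,-0.15,-0.03],[-0.33,-0.162,-0.03],[-0.342,-0.168,-0.025],[-0.3456,-0.1692,-0.01],[-0.3456,-0.1692,0.01],[-0.3456,-0.1692,0.03],[-0.3456,-0.1692,0.045],[-0.3456,-0.1692,0.0495],[-0.3456,-0.1692,0.0495],[-0.3456,-0.1692,0.0495]], grip=[1,1,1,1,1,1,1,1,1,1,1,1,1,1,1,1,1,1])

```text
clock: 10.82
tool_pos: [0.4314, -0.2255, 0.1339]
eef_rot: [0.624, 0.766, 0.122, 0.093]
contact_force: [0.3, -0.5, -2.2]
opening: 0.13
finger_force: 30.0
```

```bash
python3 - <<'E'
from plate import *
a,c,s=look('w4.png',0); print(s['q'],s['eef_rot'])
print([(d['position'],d['p']) for n in ('deck','stripe_mid') for d in models.place_of('wrist',n)])
cv2.imwrite('pics/w4c.png',cv2.resize(a[180:300,250:430],None,fx=4,fy=4,interpolation=cv2.INTER_CUBIC)[:,:,::-1])
p=np.load('deck.npy'); X=np.array([np.cos(p[2])*.9397,np.sin(p[2])*.9397,.342]);Y=np.array([-np.sin(p[2]),np.cos(p[2]),0]);Z=np.cross(X,Y)
M=np.array([X,Y,Z]); print('tcp deck',M@(s['tool_pos']-[p[0],p[1],.03])*1000)
print('axes',M@R.from_quat(s['eef_rot']).as_matrix())
w=cams.camera_params('wrist')
print('pred stud top',proj('w',[p[0],p[1],.03]+np.array([[.113,0,.0125]])@M,w),'hole top', proj('w',[[0,.044,.025]],c))
E
```

```text
10.825 [ 0.4314 -0.2255  0.1339] [ 0.274  -0.4584 -2.2391] [-0.2438  0.4628 -0.0057] 0.1296319545610679
[ 0.9482  0.805  -0.7038  2.2638  1.726   0.2881 -1.0159] [0.6239 0.7663 0.1224 0.0927]
[([0.4084, -0.2359, 0.0317], 0.87)]
tcp deck [57.8358  2.225  89.5488]
axes [[-0.0047  0.9992 -0.0409]
 [ 0.9999  0.0053  0.0129]
 [ 0.0131 -0.0409 -0.9991]]
pred stud top [[334.4835 220.4666]] hole top [[332.0541 247.0191]]
```

View pics/w4c.png

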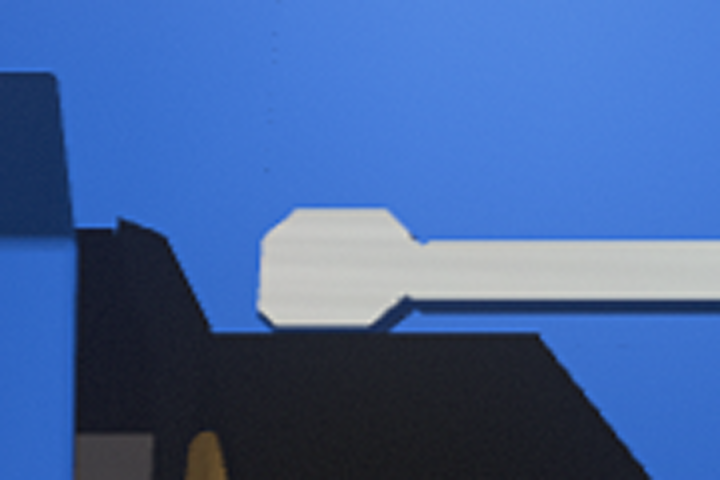

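The picture shows the hole at crop (330,270) with only deck behind it. The arm has not fully reached the commanded pose, because it is slow near a wrist singularity. I'll let it settle at a slightly higher hover.

```bash
cat >> h.py <<'E'
_p=np.load('deck.npy'); _X=np.array([np.cos(_p[2])*.9397,np.sin(_p[2])*.9397,.342]);_Y=np.array([-np.sin(_p[2]),np.cos(_p[2]),0]);_Z=np.cross(_X,_Y)
M=np.array([_X,_Y,_Z]); O=np.array([_p[0],_p[1],.03])
def dk():
    s=r.get_state(); print(s['clock'],'deck mm',M@(s['tool_pos']-O)*1000,'rot err deck',(R.from_matrix(M)*Rdown(_p[2],.34907).inv()*R.from_quat(s['eef_rot'])*R.from_quat(s['eef_rot']).inv()).magnitude() if 0 else '',
      'tool rot err',(Rdown(_p[2],.34907).inv()*R.from_quat(s['eef_rot'])).as_rotvec(),'F deck',M@s['contact_force'],'q',s['q'],'qd',np.abs(s['qd']).max())
def god(x,y,z): go(O+np.array([x,y,z])/1000@M,Rdown(_p[2],.34907))
E
python3 - <<'E'
from h import *
dk(); god(69,0,85)
E
```

```text
10.975 deck mm [57.9602  3.1015 89.602 ] rot err deck  tool rot err [ 0.0428  0.0155 -0.0065] F deck [-1.3796  0.4341 -1.628 ] q [ 0.9462  0.8041 -0.7023  2.2627  1.7125  0.2857 -1.0023] qd 0.07088452138261357
turn [-0.0428 -0.0155  0.0065] trans [-0.0032  0.0112  0.0041]
```

>>> jog_arm(turn=[[-0.015,-0.005,0.002],[-0.03,-0.01,0.004],[-0.043,-0.0155,0.0065],[-0.043,-0.0155,0.0065],[-0.043,-0.0155,0.0065],[-0.043,-0.0155,0.0065],[-0.043,-0.0155,0.0065],[-0.043,-0.0155,0.0065]], translation=[[-0.001,0.004,0.001],[-0.002,0.008,0.002],[-0.003,0.011,0.004],[-0.003,0.011,0.004],[-0.003,0.011,0.004],[-0.003,0.011,0.004],[-0.003,0.011,0.004],[-0.003,0.011,0.004]], grip=[1,1,1,1,1,1,1,1])

```text
clock: 11.98
tool_pos: [0.4449, -0.2235, 0.1336]
eef_rot: [0.624, 0.762, 0.135, 0.11]
contact_force: [-0.4, -0.2, -2.4]
opening: 0.133
finger_force: 30.0
```

```bash
python3 - <<'E'
from h import *
dk(); god(69,0,85)
E
```

```text
11.975 deck mm [70.5643  1.4648 84.5497] rot err deck  tool rot err [-0.0023  0.0014 -0.0011] F deck [-1.2572 -0.1169 -2.117 ] q [ 0.9902  0.8431 -0.7944  2.2674  1.8422  0.357  -1.1302] qd 0.003247029640737257
turn [ 0.0023 -0.0014  0.0011] trans [-0.0015 -0.0016 -0.0005]
```

>>> jog_arm(turn=[[0.001,0,0],[0.002,-0.001,0.001],[0.002,-0.001,0.001],[0.002,-0.001,0.001],[0.002,-0.001,0.001],[0.002,-0.001,0.001],[0.002,-0.001,0.001],[0.002,-0.001,0.001]], translation=[[-0.0005,-0.0005,0.005],[-0.001,-0.001,0.012],[-0.0015,-0.0015,0.02],[-0.0015,-0.0015,0.027],[-0.0015,-0.0015,0.032],[-0.0015,-0.0015,0.032],[-0.0015,-0.0015,0.032],[-0.0015,-0.0015,0.032]], grip=[1,1,1,1,1,1,1,1])

```text
clock: 12.98
tool_pos: [0.4547, -0.2232, 0.1033]
eef_rot: [0.624, 0.761, 0.134, 0.11]
contact_force: [-0.1, -0.8, -1.7]
opening: 0.131
finger_force: 30.0
```

```bash
python3 - <<'E'
from plate import *
dk()
a,c,s=look('w5.png',0)
b=a[150:310,230:430]
cv2.imwrite('pics/w5c.png',cv2.resize(b,(800,600) if 0 else (750,600),interpolation=cv2.INTER_CUBIC)[:,:,::-1])
w=cams.camera_params('wrist')
print('pred stud',proj('w',O+np.array([[.113,0,.0125]])@M,w),'hole top/bot', proj('w',[[0,.044,.025],[0,.044,.03]],c))
hsv=cv2.cvtColor(a,cv2.COLOR_RGB2HSV); m=cv2.inRange(hsv,(10,100,80),(28,255,255)); m[:180]=0;m[262:]=0;m[:,:300]=0; q=np.argwhere(m); print('brass',len(q),q.min(0) if len(q) else '',q.max(0) if len(q) else '',q.mean(0) if len(q) else '')
god(69,0,53)
E
```

```text
12.975 deck mm [69.2758 -0.0911 52.7442] rot err deck  tool rot err [-0.0006  0.     -0.0002] F deck [-0.826  -0.7493 -1.4897] q [ 0.9903  0.9333 -0.8301  2.2562  1.9311  0.4406 -1.1977] qd 0.0012819619333551886
12.975 [ 0.4547 -0.2232  0.1033] [-0.1149 -0.787  -1.6824] [-0.1391  0.5643  0.0027] 0.13086828706894513
pred stud [[325.2119 234.9657]] hole top/bot [[331.9643 246.986 ]
 [329.7995 242.8822]]
brass 252 [233 316] [246 341] [238.631  328.6349]
turn [0.0006 0.     0.0002] trans [ 0.0001 -0.0002 -0.0002]
```

View pics/w5c.png

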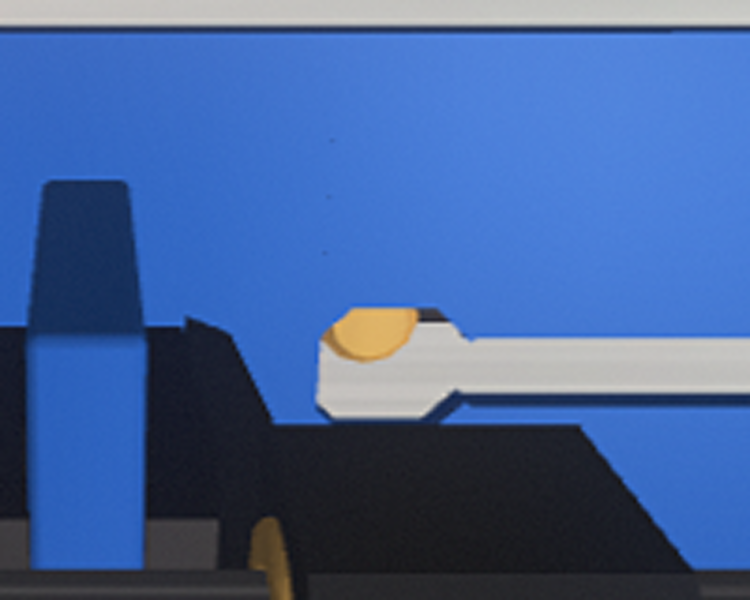

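The picture shows the stud head through the keyhole's entry hole, filling its upper left part: head right edge at crop 418, bottom at 362; hole from (318,308) to (460,420). I'll fit both outlines in the tool frame.

```bash
cat > hs.py <<'E'
from plate import *
from scipy.optimize import minimize
th=np.linspace(0,2*np.pi,49)[:-1]
def circ(x,y,z,rad): return np.c_[x+rad*np.cos(th),y+rad*np.sin(th),0*th+z]
U=4
def fill(pts,sh,conv=True):
    im=np.zeros((sh[0]*U,sh[1]*U),np.uint8); q=((pts-[300,220])*U+U/2).astype(np.float32)
    if conv: q=cv2.convexHull(q)
    cv2.fillPoly(im,[np.round(q).astype(np.int32).reshape(-1,1,2)],255); return cv2.resize(im,(sh[1],sh[0]),interpolation=cv2.INTER_AREA)/255.
def fit(a,c,zt):   # zt: TCP height over deck, m; everything in tool frame
    hsv=cv2.cvtColor(a,cv2.COLOR_RGB2HSV)[220:262,300:352]
    brass=(cv2.inRange(hsv,(8,90,60),(30,255,255))>0).astype(float); blue=cv2.inRange(hsv,(100,100,40),(125,255,255))>0
    opening=((~blue)).astype(float); sh=brass.shape
    def hole(p):
        h=fill(proj('w',circ(p[0],p[1],.025,.01025),c),sh)*fill(proj('w',circ(p[0],p[1],.030,.01025),c),sh); return h
    def stud(p): return fill(np.vstack([proj('w',circ(p[0],p[1],zt-z,rr),c) for z,rr in((.008,.008),(.012,.008),(.0135,.0065))]),sh)
    g=np.s_[:40,:48]
    H=min(((np.abs(hole((x,y))-opening)[:40,:46].sum(),x,y) for x in np.arange(-.004,.0041,.0005) for y in np.arange(.04,.0481,.0005)))
    S=min(((np.abs(stud((x,y))*opening-brass).sum(),x,y) for x in np.arange(-.010,.0101,.0005) for y in np.arange(.036,.0521,.0005)))
    print('brass px',brass.sum(),'hole',H,'stud',S,'stud-hole mm (tool x,y)',(S[1]-H[1])*1000,(S[2]-H[2])*1000)
E
python3 - <<'E'
from hs import *
s=r.get_state(); w=cams.camera_params('wrist'); Rt=R.from_quat(s['eef_rot']); c=dict(w); c['eye']=Rt.inv().apply(w['eye']-s['tool_pos']); c['orientation']=(Rt.inv()*R.from_quat(w['orientation'])).as_quat()
a=cv2.imread('pics/w5.png')[:,:,::-1]
for z in (.051,.053,.055): fit(a,c,z)
E
```

```text
brass px 254.0 hole (np.float64(97.12178392925796), np.float64(-0.0005), np.float64(0.044000000000000004)) stud (np.float64(38.95294117647059), np.float64(0.00150000000000001), np.float64(0.044500000000000005)) stud-hole mm (tool x,y) 2.00000000000001 0.5000000000000004
brass px 254.0 hole (np.float64(97.12178392925796), np.float64(-0.0005), np.float64(0.044000000000000004)) stud (np.float64(38.02352941176471), np.float64(0.0005000000000000091), np.float64(0.045000000000000005)) stud-hole mm (tool x,y) 1.000000000000009 1.0000000000000009
brass px 254.0 hole (np.float64(97.12178392925796), np.float64(-0.0005), np.float64(0.044000000000000004)) stud (np.float64(38.333333333333336), np.float64(-0.0004999999999999918), np.float64(0.045500000000000006)) stud-hole mm (tool x,y) 8.239936510889834e-15 1.5000000000000013
```

The hole is within about 1 mm of the stud's axis. I correct by +1 mm on both axes, and go down to just above the head.

>>> jog_arm(turn=[[0,0,0],[0,0,0],[0,0,0],[0,0,0],[0,0,0],[0,0,0]], translation=[[0.0005,0.0005,0.002],[0.001,0.001,0.004],[0.001,0.001,0.006],[0.001,0.001,0.006],[0.001,0.001,0.006],[0.001,0.001,0.006]], grip=[1,1,1,1,1,1])

```text
clock: 13.78
tool_pos: [0.4574, -0.2216, 0.0978]
eef_rot: [0.624, 0.761, 0.135, 0.11]
contact_force: [0.5, -0.5, -2.0]
opening: 0.136
finger_force: 30.0
```

```bash
python3 - <<'E'
from hs import *
dk(); a,c,s=look('w6.png',0)
fit(a,c,.045);fit(a,c,.047); fit(a,c,.049)
E
```

```text
13.775 deck mm [70.1597  0.9336 46.5681] rot err deck  tool rot err [-0.0005  0.0003  0.    ] F deck [-0.306  -0.6016 -2.0121] q [ 0.9865  0.9496 -0.836   2.2535  1.9442  0.4559 -1.2098] qd 0.001287418012631993
13.775 [ 0.4574 -0.2216  0.0978] [ 0.5106 -0.5116 -1.9955] [-0.2042  0.542   0.0513] 0.1364035346138925
brass px 432.0 hole (np.float64(91.68573625528643), np.float64(-0.0005), np.float64(0.044000000000000004)) stud (np.float64(42.82352941176471), np.float64(0.0005000000000000091), np.float64(0.044000000000000004)) stud-hole mm (tool x,y) 1.000000000000009 0.0
brass px 432.0 hole (np.float64(91.68573625528643), np.float64(-0.0005), np.float64(0.044000000000000004)) stud (np.float64(40.2), np.float64(-0.0004999999999999918), np.float64(0.044500000000000005)) stud-hole mm (tool x,y) 8.239936510889834e-15 0.5000000000000004
brass px 432.0 hole (np.float64(91.68573625528643), np.float64(-0.0005), np.float64(0.044000000000000004)) stud (np.float64(40.46666666666667), np.float64(-0.0014999999999999927), np.float64(0.045000000000000005)) stud-hole mm (tool x,y) -0.9999999999999927 1.0000000000000009
```

>>> jog_arm(turn=[[0,0,0],[0,0,0],[0,0,0],[0,0,0],[0,0,0],[0,0,0],[0,0,0],[0,0,0]], translation=[[0,0.0003,0.001],[0,0.0003,0.002],[0,0.0003,0.003],[0,0.0003,0.004],[0,0.0003,0.005],[0,0.0003,0.006],[0,0.0003,0.006],[0,0.0003,0.006]], grip=[1,1,1,1,1,1,1,1])

```text
clock: 14.82
tool_pos: [0.4597, -0.2211, 0.0922]
eef_rot: [0.624, 0.761, 0.135, 0.11]
contact_force: [0.2, -0.6, -2.1]
opening: 0.132
finger_force: 30.0
```

```bash
python3 - <<'E'
from hs import *
dk(); a,c,s=look('w7.png',0); z=(M@(s['tool_pos']-O))[2]
fit(a,c,z)
E
```

```text
14.825 deck mm [70.4673  0.9986 40.5348] rot err deck  tool rot err [-0.0005  0.0004 -0.0001] F deck [-0.666  -0.5774 -2.0385] q [ 0.9842  0.9652 -0.8396  2.2501  1.9569  0.4686 -1.2184] qd 0.0016152371226846047
14.825 [ 0.4597 -0.2211  0.0922] [ 0.1829 -0.5523 -2.1434] [-0.1756  0.5803 -0.0067] 0.1320812093411466
brass px 580.0 hole (np.float64(89.33707035755478), np.float64(-0.001), np.float64(0.044500000000000005)) stud (np.float64(47.956862745098036), np.float64(-0.0004999999999999918), np.float64(0.044000000000000004)) stud-hole mm (tool x,y) 0.5000000000000082 -0.5000000000000004
```

>>> jog_arm(turn=[[0,0,0],[0,0,0],[0,0,0],[0,0,0],[0,0,0],[0,0,0],[0,0,0],[0,0,0]], translation=[[0,0,0.001],[0,0,0.002],[0,0,0.003],[0,0,0.004],[0,0,0.005],[0,0,0.006],[0,0,0.007],[0,0,0.007]], grip=[1,1,1,1,1,1,1,1])

```text
clock: 15.88
tool_pos: [0.4621, -0.2206, 0.0855]
eef_rot: [0.624, 0.761, 0.135, 0.11]
contact_force: [0.4, -0.0, -2.0]
opening: 0.129
finger_force: 30.0
```

```bash
python3 - <<'E'
from h import *
dk()
E
```

```text
15.875 deck mm [70.4649  1.0087 33.4401] rot err deck  tool rot err [-0.0004  0.0005 -0.    ] F deck [-0.3678 -0.1131 -2.0393] q [ 0.9821  0.9837 -0.8436  2.2463  1.9722  0.4834 -1.2282] qd 0.001630657732158569
```

>>> jog_arm(turn=[[0,0,0],[0,0,0],[0,0,0],[0,0,0],[0,0,0],[0,0,0]], translation=[[0,0,0.0005],[0,0,0.001],[0,0,0.0015],[0,0,0.002],[0,0,0.0025],[0,0,0.0025]], grip=[1,1,1,1,1,1])

```text
clock: 16.62
tool_pos: [0.4629, -0.2204, 0.0832]
eef_rot: [0.624, 0.761, 0.135, 0.11]
contact_force: [0.2, -0.0, -2.4]
opening: 0.13
finger_force: 30.0
```

```bash
python3 - <<'E'
from h import *
dk(); print(r.get_state()['moment'])
E
```

```text
16.625 deck mm [70.4735  1.0173 30.9815] rot err deck  tool rot err [-0.0004  0.0005  0.    ] F deck [-0.6698 -0.056  -2.3012] q [ 0.9813  0.9901 -0.8449  2.245   1.9774  0.4884 -1.2315] qd 0.001009433741045026
[-0.1903  0.4697 -0.0223]
```

Still free. I keep going down in 0.4 mm steps.

>>> jog_arm(turn=[[0,0,0],[0,0,0],[0,0,0],[0,0,0]], translation=[[0,0,0.0004],[0,0,0.0008],[0,0,0.0012],[0,0,0.0012]], grip=[1,1,1,1])

```text
clock: 17.12
tool_pos: [0.4633, -0.2203, 0.0821]
eef_rot: [0.624, 0.761, 0.135, 0.11]
contact_force: [-0.5, -0.1, -1.7]
opening: 0.132
finger_force: 30.0
```

```bash
python3 - <<'E'
from h import *
dk(); print(r.get_state()['moment'])
E
```

```text
17.125 deck mm [70.4825  1.0263 29.7897] rot err deck  tool rot err [-0.0005  0.0005 -0.0001] F deck [-1.0986  0.0112 -1.4412] q [ 0.981   0.9932 -0.8455  2.2443  1.9799  0.4908 -1.233 ] qd 0.0013048448933857199
[-0.1408  0.5449  0.032 ]
```

>>> jog_arm(turn=[[0,0,0],[0,0,0],[0,0,0],[0,0,0]], translation=[[0,0,0.0004],[0,0,0.0008],[0,0,0.0012],[0,0,0.0012]], grip=[1,1,1,1])

```text
clock: 17.62
tool_pos: [0.4635, -0.2203, 0.0817]
eef_rot: [0.624, 0.762, 0.134, 0.111]
contact_force: [-4.1, -1.2, 8.2]
opening: 0.135
finger_force: 30.0
```

```bash
python3 - <<'E'
from h import *
dk(); print(r.get_state()['moment'])
E
```

```text
17.625 deck mm [70.5145  1.0241 29.3849] rot err deck  tool rot err [-0.0008 -0.0003 -0.0006] F deck [-1.241  -0.4178  9.1431] q [ 0.9811  0.9947 -0.8469  2.2447  1.9822  0.4935 -1.2346] qd 0.0024335338742381323
[-0.2369  0.7205 -0.0843]
```

The plate is flat on the deck: contact came at z 29.4 against the expected 30, with 11 N. I ease off and slide down under the head, stopping short of the ledge.

>>> jog_arm(turn=[[0,0,0],[0,0,0],[0,0,0],[0,0,0],[0,0,0],[0,0,0],[0,0,0],[0,0,0]], translation=[[0,0,-0.0005],[0,0,-0.0006],[0,-0.001,-0.0006],[0,-0.002,-0.0006],[0,-0.004,-0.0006],[0,-0.006,-0.0006],[0,-0.008,-0.0006],[0,-0.008,-0.0006]], grip=[1,1,1,1,1,1,1,1])

```text
clock: 18.62
tool_pos: [0.4576, -0.2214, 0.0796]
eef_rot: [0.624, 0.762, 0.136, 0.111]
contact_force: [0.8, -0.3, 5.9]
opening: 0.134
finger_force: 30.0
```

```bash
python3 - <<'E'
from h import *
dk(); print(r.get_state()['moment'])
E
```

```text
18.625 deck mm [64.1339  1.0518 29.4574] rot err deck  tool rot err [-0.0034  0.0004 -0.0012] F deck [ 2.7009 -0.4181  5.3239] q [ 0.9966  1.0038 -0.8572  2.2583  2.0056  0.5063 -1.2471] qd 0.002215717526426886
[-0.1311  0.1182  0.0015]
```

>>> jog_arm(turn=[[0,0,0],[0,0,0],[0,0,0],[0,0,0],[0,0,0],[0,0,0],[0,0,0],[0,0,0]], translation=[[0,-0.001,-0.0003],[0,-0.003,-0.0003],[0,-0.005,-0.0003],[0,-0.007,-0.0003],[0,-0.009,-0.0003],[0,-0.011,-0.0003],[0,-0.012,-0.0003],[0,-0.012,-0.0003]], grip=[1,1,1,1,1,1,1,1])

```text
clock: 19.62
tool_pos: [0.4446, -0.224, 0.0748]
eef_rot: [0.625, 0.761, 0.134, 0.11]
contact_force: [-0.8, 0.6, -1.0]
opening: 0.132
finger_force: 30.0
```

```bash
python3 - <<'E'
from plate import *
dk(); print(r.get_state()['moment'])
a,c,s=look('w8.png',0)
cv2.imwrite('pics/w8c.png',cv2.resize(a[130:310,130:430],(800,480),interpolation=cv2.INTER_CUBIC)[:,:,::-1])
E
```

```text
19.625 deck mm [50.0144  1.0637 29.4529] rot err deck  tool rot err [0.0003 0.0006 0.0004] F deck [-0.9991  0.717  -0.7127] q [ 1.0202  1.0182 -0.8676  2.283   2.0374  0.5278 -1.2646] qd 0.00158843112828905
[-0.1612  0.4983  0.0011]
19.625 [ 0.4446 -0.224   0.0748] [-0.822   0.5671 -1.0114] [-0.1612  0.4983  0.0011] 0.13242951884538479
```

View pics/w8c.png

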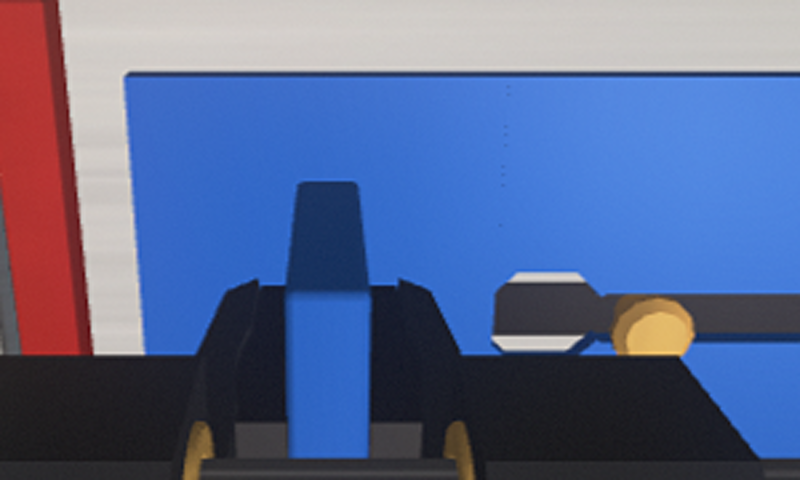

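The picture shows the stud head at crop (652,332) over the slot, past the entry hole at (545,315). The red ledge edge runs from (58,0) to (92,355), and the plate's lower edge from (125,75) to (145,355). I check whether they are parallel.

```bash
python3 - <<'E'
from h import *
s=r.get_state(); w=cams.camera_params('wrist'); Rt=R.from_quat(s['eef_rot']); c=dict(w); c['eye']=Rt.inv().apply(w['eye']-s['tool_pos']); c['orientation']=(Rt.inv()*R.from_quat(w['orientation'])).as_quat()
a=cv2.imread('pics/w8.png').astype(int)
def line(f,ys):
    P=np.array([[f(y),y] for y in ys],float); k=np.polyfit(P[:,1],P[:,0],1); return k
red=lambda y:np.where((a[y,130:200,2]>70)&(a[y,130:200,1]<60)&(a[y,130:200,0]<60))[0].max()+130.5
blue=lambda y:np.where((a[y,160:230,0]-a[y,160:230,2]>60))[0].min()+160-.5
for f,y0,y1,z in((red,135,260,.0295),(blue,162,258,.0245)):
    k=line(f,range(y0,y1,4)); A=onz('w',np.polyval(k,y0),y0,z,c);B=onz('w',np.polyval(k,y1),y1,z,c); print(A*1000,B*1000,'slope rad',(A-B)[1]/(A-B)[0])
E
```

```text
[ 60.2606 -50.6792  29.5   ] [-10.6445 -50.4616  29.5   ] slope rad -0.003068759172662418
[ 47.4699 -37.9889  24.5   ] [ -6.5558 -38.0079  24.5   ] slope rad 0.0003512073522930522
```

>>> jog_arm(turn=[[0,0,0],[0,0,0],[0,0,0],[0,0,0],[0,0,0],[0,0,0]], translation=[[0,-0.001,0],[0,-0.003,0],[0,-0.005,0],[0,-0.007,0],[0,-0.008,0],[0,-0.008,0]], grip=[1,1,1,1,1,1])

```text
clock: 20.42
tool_pos: [0.4374, -0.2255, 0.0722]
eef_rot: [0.625, 0.761, 0.135, 0.11]
contact_force: [1.0, 0.8, -1.5]
opening: 0.131
finger_force: 30.0
```

```bash
python3 - <<'E'
from h import *
dk(); print(r.get_state()['moment'])
E
```

```text
20.425 deck mm [42.299   1.0056 29.4915] rot err deck  tool rot err [-0.0003  0.0005  0.0001] F deck [ 0.5338  0.5433 -1.8103] q [ 1.0355  1.0279 -0.8754  2.2977  2.0589  0.542  -1.2751] qd 0.0030595837251584626
[-0.2278  0.565   0.0301]
```

>>> jog_arm(turn=[[0,0,-0.001],[0,0,-0.002],[0,0,-0.003],[0,0,-0.003],[0,0,-0.003],[0,0,-0.003],[0,0,-0.003],[0,0,-0.003]], translation=[[0,-0.001,0],[0,-0.002,0],[0,-0.003,0],[0,-0.0035,0],[0,-0.004,0],[0,-0.0044,0],[0,-0.0048,0],[0,-0.0048,0]], grip=[1,1,1,1,1,1,1,1])

```text
clock: 21.42
tool_pos: [0.4336, -0.2263, 0.0708]
eef_rot: [0.623, 0.762, 0.135, 0.111]
contact_force: [1.1, 0.5, -1.5]
opening: 0.13
finger_force: 30.0
```

```bash
python3 - <<'E'
from h import *
dk(); print(r.get_state()['moment'])
E
```

```text
21.425 deck mm [38.1683  0.9739 29.5456] rot err deck  tool rot err [-0.0013  0.0004 -0.0032] F deck [ 0.6358  0.3134 -1.8511] q [ 1.044   1.0332 -0.8794  2.306   2.0722  0.5496 -1.2788] qd 0.0020170846910067862
[-0.1147  0.2107 -0.0814]
```

>>> jog_arm(turn=[[0,0,0],[0,0,0],[0,0,0],[0,0,0]], translation=[[0,-0.0004,0],[0,-0.0008,0],[0,-0.0008,0],[0,-0.0008,0]], grip=[1,1,1,1])

```text
clock: 21.92
tool_pos: [0.4335, -0.2263, 0.0708]
eef_rot: [0.623, 0.762, 0.135, 0.111]
contact_force: [5.3, 1.6, 1.4]
opening: 0.131
finger_force: 30.0
```

```bash
python3 - <<'E'
from h import *
dk(); print(r.get_state()['moment'])
E
```

```text
21.925 deck mm [38.1016  0.9416 29.6013] rot err deck  tool rot err [-0.0025  0.0003 -0.0038] F deck [ 5.6795  0.5072 -0.5272] q [ 1.0454  1.034  -0.8807  2.3069  2.0746  0.5508 -1.2797] qd 0.00222870368107255
[ 0.0903 -0.6734 -0.1079]
```

```bash
python3 - <<'E'
from plate import *
a,c,s=look('w9.png',0); a=a.astype(int)
red=lambda y:np.where((a[y,130:200,0]>70)&(a[y,130:200,1]<60)&(a[y,130:200,2]<60))[0].max()+130.5
blue=lambda y:np.where((a[y,160:230,2]-a[y,160:230,0]>60))[0].min()+160-.5
for f,y0,y1,z in((red,135,260,.0295),(blue,162,258,.0245)):
    ys=np.arange(y0,y1,4); k=np.polyfit(ys,[f(y) for y in ys],1); A=onz('w',np.polyval(k,y0),y0,z,c);B=onz('w',np.polyval(k,y1),y1,z,c); print(k,A*1000,B*1000,'slope rad',(A-B)[1]/(A-B)[0])
print([ (y,red(y),blue(y)) for y in range(162,260,16)])
E
```

```text
21.925 [ 0.4335 -0.2263  0.0708] [5.3115 1.577  1.447 ] [ 0.0903 -0.6734 -0.1079] 0.13057605882167764
[  0.0612 166.7527] [ 60.2852 -38.7971  29.5   ] [-10.625  -39.7312  29.5   ] slope rad 0.013172568363717906
[  0.0755 164.0786] [ 47.4831 -37.9104  24.5   ] [ -6.5434 -37.8784  24.5   ] slope rad -0.0005926510763287334
[(162, np.float64(175.5), np.float64(176.5)), (178, np.float64(177.5), np.float64(177.5)), (194, np.float64(178.5), np.float64(178.5)), (210, np.float64(179.5), np.float64(179.5)), (226, np.float64(180.5), np.float64(181.5)), (242, np.float64(181.5), np.float64(182.5)), (258, np.float64(182.5), np.float64(183.5))]
```

The lower edge meets the ledge all along to within 1 px (0.5 mm), at 6 N, and it is square. I soften the grip, open, then withdraw along the deck normal.

>>> jog_arm(turn=[[0,0,0],[0,0,0],[0,0,0],[0,0,0],[0,0,0],[0,0,0]], translation=[[0,0,0],[0,0,0],[0,0,0],[0,0,0],[0,0,0],[0,0,0]], grip=[1,1,0.7,0.65,0.6,0.6], force=5)

```text
clock: 22.72
tool_pos: [0.432, -0.2265, 0.0702]
eef_rot: [0.623, 0.762, 0.134, 0.11]
contact_force: [-1.6, 0.1, 0.1]
opening: 0.4
finger_force: 0.0
```

>>> jog_arm(turn=[[0,0,0],[0,0,0],[0,0,0],[0,0,0],[0,0,0],[0,0,0],[0,0,0],[0,0,0],[0,0,0]], translation=[[0,0,-0.003],[0,0,-0.01],[0,0,-0.02],[0,0,-0.035],[0,0,-0.05],[0,0,-0.065],[0,0,-0.08],[0,0,-0.08],[0,0,-0.08]], grip=[0.6,0.6,0.6,0.6,0.6,0.6,0.6,0.6,0.6])

```text
clock: 23.85
tool_pos: [0.4056, -0.232, 0.1455]
eef_rot: [0.623, 0.762, 0.134, 0.111]
contact_force: [0.4, -1.1, 0.5]
opening: 0.399
finger_force: 0.0
```

```bash
python3 - <<'E'
from h import *
dk(); a=save('wrist','w10.png')
s=r.get_state(); w=cams.camera_params('wrist'); c=dict(w); c['eye']=M@(w['eye']-O); c['orientation']=(R.from_matrix(M)*R.from_quat(w['orientation'])).as_quat()
m=cv2.inRange(cv2.cvtColor(a,cv2.COLOR_RGB2HSV),(100,120,60),(125,255,255)); k=max(cv2.findContours(m,cv2.RETR_EXTERNAL,cv2.CHAIN_APPROX_NONE)[0],key=cv2.contourArea)
k=cv2.approxPolyDP(k,4,True)[:,0]; print(np.c_[k,[onz('w',u,v,.005,c)*1000 for u,v in k]])
E
```

```text
23.85 deck mm [ 36.8866   0.8615 109.5349] rot err deck  tool rot err [-0.0005 -0.0001 -0.0031] F deck [ 0.3471 -1.1182  0.4258] q [ 1.0663  0.8051 -0.8072  2.3345  1.8926  0.339  -1.1454] qd 0.017469702266625104
[[204.     138.       0.7987  50.2757   5.    ]
 [208.     236.       0.5948 -29.7887   5.    ]
 [219.     237.       9.6315 -30.6614   5.    ]
 [220.     257.       9.9368 -49.1459   5.    ]
 [245.     257.      31.0102 -49.0757   5.    ]
 [248.     267.      33.5317 -58.6176   5.    ]
 [262.     267.      45.4652 -58.5783   5.    ]
 [264.     257.      47.0285 -49.0223   5.    ]
 [286.     257.      65.5788 -48.9605   5.    ]
 [288.     236.      66.5236 -29.5634   5.    ]
 [303.     234.      78.7943 -27.7196   5.    ]
 [313.     238.      87.2476 -31.3022   5.    ]
 [326.     257.      99.3145 -48.8481   5.    ]
 [399.     257.     160.9079 -48.6428   5.    ]
 [417.     138.     159.759   50.8749   5.    ]]
```

View pics/w10.png

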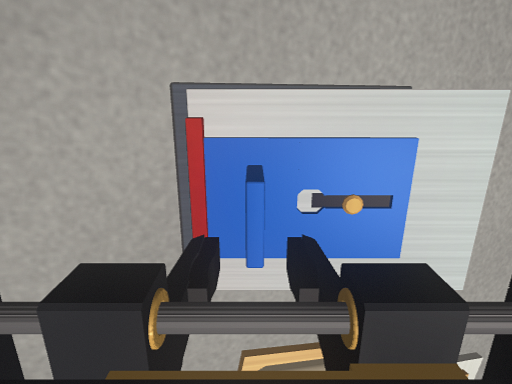

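The picture shows the plate flush against the red ledge along column 205, the stud head at (353,205) in the slot, and the fingers clear. Measured deck x of the lower edge is 0.6–0.8 mm (square), with y centred within 1 mm. I hand it in.

```bash
python3 -c "
from plant import r; print(r.finish_job())"
```

```text
the job is handed in; nothing more can be done
None
```

The blue loaf stop is on the stud, flat on the slope and square against the red ledge, released at about 24 s of the 72 s allowed and handed in; the peak contact force I read was about 11 N, and I did not touch the fish cakes or the bottle.

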